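# Run the saw fence into its bench track and bring it flush to the board

## Task

Slide the blue fence along the bench, without lifting it off, so that its black runner enters the aluminium track through the open end with the red lead-ins. Then keep sliding it along the track until the yellow front face lies flush against the near edge of the clamped board, touching along its whole width, and leave it there. Bring it up gently: the board is only lightly clamped and must not be shoved along; do not disturb the jar, screwdriver or bin.

Things in the scene. Friction and masses are not known exactly. Their poses are not given: they have to be found in the camera images.
- track: C-channel fixed on the bench. Origin: middle of its open mouth, on the bench (z = 0). +y runs along the track, from the mouth to the closed end. Two rails 15 mm high, 82 mm over all; inside 64 mm wide, 10.5 mm high, overhung by lips with a 44 mm slot between, so the runner can enter only at the mouth. Red lead-in strips 13 mm high flare out to 25 mm before the mouth (98 mm over backs).
- track_end (a point): Closed end of the track, 270 mm from the mouth: inner face of a black stop block 30 mm high. The fence never needs to reach it.
- fence: Loose blue fence, about 0.7 kg, too wide to grip: block 180 mm (its x) by 90 mm (its y), top 58 mm above the bench, flat upright sides at y -45 and +45, x -45 and +135 mm. Origin: on the bench, on the runner's centre line. +y is its direction of travel. For x under 62 mm it bridges the rails (underside 18 mm up); from x 62 to 135 it reaches down to the bench and its front (+y) face is yellow.
- fence_center (a point): Centre of the fence's block, 29 mm above the bench, 45 mm to the +x side of the runner's centre line; the centre of mass is within 25 mm of it. Underside and sides are slippery (friction about 0.3): it slides along with 2 to 4 N.
- fence_nose (a point): Tip of the fence's black runner, on its centre line (76 mm ahead of the fence's origin), 4 mm above the bench. The runner under the block is 60 mm wide, 8 mm high, from y -45 to +63 mm, then a nose 44 mm wide. It lies flat on the bench and has 2 mm of play each side in the channel, so the fence can still yaw about 2 degrees there.
- fence_in (a point): Inner end of the fence's yellow front face: 68 mm to the +x side of the runner line, 45 mm ahead of the fence's origin, 15 mm above the bench.
- fence_out (a point): Outer end of the yellow front face: 130 mm to the +x side of the runner line, otherwise as fence_in.
- board_edge (a point): On the near edge face (towards the mouth) of a white board 142 x 125 x 30 mm beside the track on its +x side; 15 mm above the bench, 99 mm from the track's centre line; the edge spans 58 to 200 mm from that line. Axes: x along the edge, y into the board. Edge up to 1 degree out of square with the track. Flush means fence_in and fence_out have y = 0 here. Red clamp 115 mm high at far corner.
- board (a joint): How far the board has slipped under its clamp, in m, along its +y (0 at the start). It slips if pushed with more than about 20 N.
- jar_mid (a point): Bystander: clear jar with a yellow cap, 60 mm across and 85 mm high, standing on the bench; the point is its centre.
- screwdriver_grip (a point): Bystander: red screwdriver lying on the bench; the point is in its handle.
- bin: Bystander: yellow open bin 130 x 170 x 70 mm on the bench; origin in the middle of its underside.
Not all that is in view belongs to the job. There is more than one size of the part that bears board_edge; the job needs the middle-sized.

How it is judged:
By the outcome, as a careful person would: the job done as asked, in the order asked, and still so for the second after the job is handed in, with the robot touching nothing.
It also fails if it takes over 72 s, if anything falls off the work surface, if the arm or the gripper's body presses on something with over 40 N, if the wrist force passes 120 N, or if a joint passes its speed limit or range.

## Robot

A 6-joint arm with a two-finger parallel gripper is mounted at the origin on the work surface. World frame = base frame: x ahead of the robot, y to its left, z up, the work surface at z = 0. Lengths are in m, angles in rad, forces in N, time in s.
With the tool pointing down it reaches from about 0.275 to 0.75 m from the base axis. Payload 10.2 kg.
Tool frame: the origin (TCP) lies at the very end of the fingers, on their centre line; the grasp point (between the pads) lies 19 mm behind it; z points along the fingers, y is the line along which they close (so a half turn about z gives the same grasp; the last joint's range is limited). The gripper opens to 88 mm and grips with 3 to 60 N. Pads are 18 mm wide; open, the fingers measure 123 mm over their backs; the gripper's body (75 mm by 187 mm) begins 45 mm behind the grasp point.
Start: joints at [-1.39, 0.313, 1.498, -0, 1.331, -0.223], TCP at [0.206, -0.483, 0.239] pointing down, gripper open.
Joint ranges: [-2.94, 2.94], [-0.97, 2.17], [0.19, 2.56], [-1.23, 4.37], [0.02, 3.11], [-2.88, 2.88]. Speed limits (rad/s): [2.39, 2.39, 3.01, 3.14, 3.14, 3.14].

## Interface

Orientations are given as [roll, pitch, yaw] about the fixed x, y, z axes, in that order (R = Rz(yaw) Ry(pitch) Rx(roll)).
In Python, from plant import movep, movel, move_joints, grip, hold, ik, state, capture, get_calibration, Unreachable, job_done gives the robot as it stands. Calls block until the motion is done:
- movep(position, orientation): joint-space move of the TCP to a pose.
- movel(position, attitude=None, feed=0.15): straight line of the TCP; attitude=None keeps the orientation; feed is the mean speed in m/s.
- move_joints(angles): joint-space move.
- grip(opening, grasp_force=None): finger opening in m; grasp_force is the grip in N (None keeps the last); returns when the fingers have stopped.
- hold(seconds).
- ik(position, orientation): joint angles nearest the present ones, or None.
- state(): the state.
- capture(name): name is "scene" or "top"; returns (picture, depth): 384x512x3 uint8, red, green, blue; 384x512 float32, m along the optical axis (not along the pixel's ray), 0 where there is no reading.
- get_calibration(name): a dict with "mtx" (3x3 intrinsics, pixels), "position" and "orientation" of the camera in the world. Camera axes: x right, y up, looking along -z (the intrinsics and any distortion apply to the point x, -y, -z); pixel columns grow to the right and rows downward; lengths in m; the calibration is good to about 2 mm. A picture is of the moment at which its call begins. get_calibration takes no time and is no camera call.
A pose or a line that the arm cannot do raises Unreachable and nothing moves.
- job_done(): hands the job in; it is judged then, once.
The state is a dict: "time": time; "joint_pos": joint angles; "qd": joint speeds; "joint_efforts": joint torques, N m; "eef_pos": TCP position; "tool_rot": TCP orientation; "force": force on the tool from outside, world axes, zero at the start; "torque": the same for the moment, N m; "opening": finger opening in m; "grip_force": force on a finger pad.
Only numpy, scipy, OpenCV 4.12 (cv2) and the standard library are available. Lean on these libraries where they do the work, as an engineer would, in place of code of your own. Each camera call takes 0.05 s, during which the arm holds its last target. There are 200 camera calls.

## Working session

There is one attempt and no reset: what is moved stays moved. The work goes in short steps, each a Python script; the robot and the scene stay as the last script left them, time stands still between calls to the robot, and variables do not carry over. Pictures are saved under pics/ and viewed, at most 10 in all, crops included, and the job is handed in when it is done.

```bash
ls; mkdir -p pics
python3 - <<'E'
from plant import *
import cv2,numpy as np
for n in("scene","top"):
    p,d=capture(n); np.savez(f"pics/{n}0.npz",p=p,d=d)
    cv2.imwrite(f"pics/{n}0.png",cv2.resize(p[:,:,::-1],(800,600),interpolation=cv2.INTER_CUBIC))
    c=get_calibration(n); print(n,c, (d>0).mean())
print(state())
E
```

```text
pics
scene {'mtx': array([[489.03847483,   0.        , 249.19411615],
       [  0.        , 489.03847483, 189.02173839],
       [  0.        ,   0.        ,   1.        ]]), 'position': array([1.41014999, 0.06898831, 1.3604048 ]), 'orientation': array([0.61642002, 0.0049106 , 1.46726683])} 0.9960734049479166
top {'mtx': array([[413.68644761,   0.        , 251.52868206],
       [  0.        , 413.68644761, 192.82074217],
       [  0.        ,   0.        ,   1.        ]]), 'position': array([0.21248262, 0.13133439, 1.46903209]), 'orientation': array([ 0.19354019,  0.00654496, -1.59528832])} 0.9960225423177084
{'time': 0.1, 'joint_pos': array([-1.39037596e+00,  3.13379452e-01,  1.49832252e+00, -2.67173317e-05,
        1.33098744e+00, -2.23380916e-01]), 'qd': array([ 0.00035466, -0.00292296, -0.0023936 , -0.00217847,  0.00045139,
       -0.00165323]), 'joint_efforts': array([ 3.70725160e-03, -4.02804387e+01, -2.52646315e+01,  6.96554594e-02,
        3.41809227e-02, -5.10574444e-05]), 'eef_pos': array([ 0.20623534, -0.48257199,  0.23824029]), 'tool_rot': array([-3.14051740e+00, -2.17661146e-04,  4.03807527e-01]), 'force': array([ 0.15299243, -0.21332116,  0.39744256]), 'torque': array([ 0.02749551, -0.02318944,  0.02941583]), 'grip_force': 0.0, 'opening': 0.0884224958029337}
```

View pics/scene0.png

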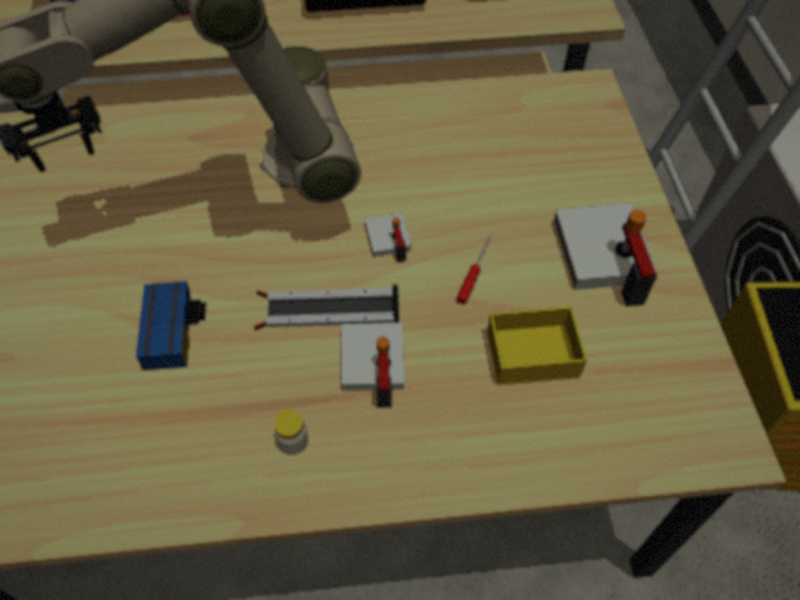

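View pics/top0.png

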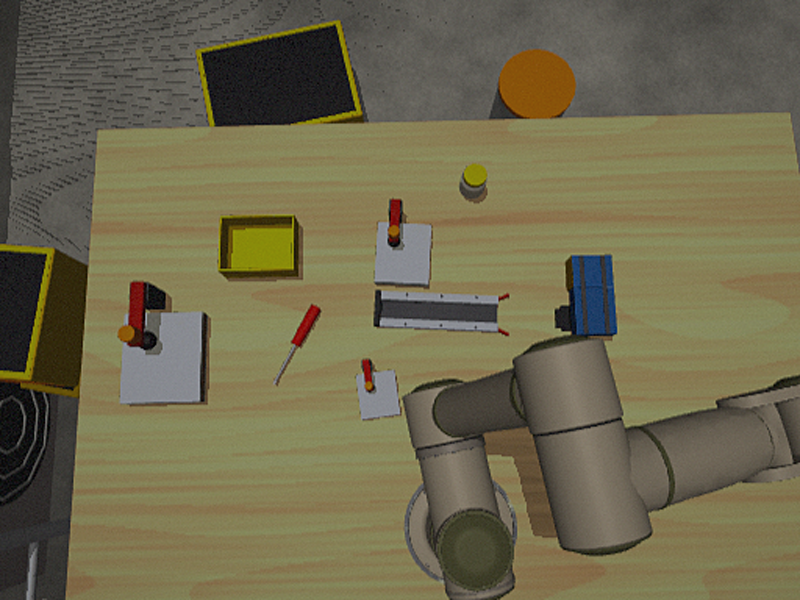

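The scene view (800x600) has the fence at about (165,325) with its nose at (200,312). The track runs from its mouth at (262,308) to the stop at (395,303), with the middle board at (372,355) and the jar at (290,430). In the top view the fence is at (593,295), the mouth at (503,313) and the board at (403,253). Next I'll get metric positions from depth.

```bash
cat > h.py <<'E'
import numpy as np, cv2
from scipy.spatial.transform import Rotation as R
from plant import *
def cam(n):
    c=get_calibration(n); return c["mtx"],np.array(c["position"]),R.from_euler("xyz",c["orientation"]).as_matrix()
def cloud(n,d):
    K,t,M=cam(n); v,u=np.mgrid[:d.shape[0],:d.shape[1]]
    P=np.stack([(u-K[0,2])/K[0,0]*d,-(v-K[1,2])/K[1,1]*d,-d],-1)
    return P@M.T+t
def onplane(n,uv,z):   # pixel -> world at height z
    K,t,M=cam(n); uv=np.atleast_2d(uv).astype(float)
    r=np.c_[(uv-K[:2,2])/K[0,0]*[1,-1],-np.ones(len(uv))]@M.T
    return t+r*((z-t[2])/r[:,2])[:,None]
def proj(n,X):
    K,t,M=cam(n); p=(np.atleast_2d(X)-t)@M
    return np.c_[K[0,2]-K[0,0]*p[:,0]/p[:,2],K[1,2]+K[1,1]*p[:,1]/p[:,2]]
E
python3 - <<'E'
from h import *
for n in("scene","top"):
    z=np.load(f"pics/{n}0.npz"); p,d=z["p"].astype(int),z["d"]; X=cloud(n,d); r,g,b=p[...,0],p[...,1],p[...,2]
    w=(X[...,0]>.3)&(X[...,0]<.9)&(abs(X[...,1])<.5)
    tab=w&(abs(X[...,2])<.01)&(r>120); print(n,"table z",np.median(X[tab][:,2]),X[tab][:,2].std())
    for nm,m,zr in(("fence",(b>1.3*r)&(b>50),(.05,.066)),("board",(r>130)&(b>110)&(abs(r-b)<40),(.024,.036)),("cap",(r>120)&(b<60)&(g>100),(.07,.1)),("rail",(b>100)&(abs(r-b)<50),(.011,.02)),("stop",(r<60)&(b<60),(.024,.036))):
        s=w&m&(X[...,2]>zr[0])&(X[...,2]<zr[1])
        k,L,st,c=cv2.connectedComponentsWithStats(s.astype(np.uint8))
        for i in range(1,k):
            if st[i,4]<25: continue
            Q=X[L==i]; rc=cv2.minAreaRect((Q[:,:2]*1000).astype(np.float32))
            print(nm,st[i,4],"c px",c[i].round(1),"z",np.median(Q[:,2]).round(4),"rect",np.round(rc[0],1),np.round(rc[1],1),round(rc[2],2))
    # crops x4, different regions
    for nm,(u0,u1,v0,v1) in dict(scene=dict(a=(80,280,170,255)),top=dict(a=(230,400,130,220)))[n].items():
        s=4; cv2.imwrite(f"pics/{n}_{nm}.png",cv2.resize(p[v0:v1,u0:u1,::-1].astype(np.uint8),None,fx=s,fy=s,interpolation=cv2.INTER_CUBIC))
E
```

```text
scene table z -0.00021755801449241385 0.0031206456906892953
fence 614 c px [103.  204.6] z 0.0574 rect [ 497.7 -313.9] [ 45.5 183.7] 89.52
fence 272 c px [114.3 203.6] z 0.0575 rect [ 499.2 -277.7] [ 21.4 175.9] 88.4
fence 227 c px [ 91.9 205.7] z 0.0577 rect [ 497.3 -348.3] [181.4  18.1] 0.06
board 1036 c px [236.2 224.7] z 0.0297 rect [608.6 110.7] [122.9 137.5] 85.36
cap 215 c px [184.2 270. ] z 0.085 rect [773.7 -57.4] [48.7 48.2] 87.76
rail 28 c px [245.6 156.3] z 0.0172 rect [319.3 159.7] [31.  33.5] 6.9
rail 253 c px [211.3 187.5] z 0.0151 rect [442.2  33.2] [264.1  20.8] 86.47
rail 285 c px [211.5 203.2] z 0.0147 rect [505.   27.8] [261.5  22.4] 86.03
stop 54 c px [252.9 193.6] z 0.0298 rect [487.8 171. ] [ 6.7 79.7] 83.88
stop 61 c px [105.1 231.1] z 0.0288 rect [ 585.  -310.1] [26.2 90.2] 13.1
top table z 0.0007144187928367352 0.0032997442470570054
fence 804 c px [376.8 188.6] z 0.0584 rect [ 495.6 -300.3] [ 66.  178.9] 89.04
fence 227 c px [390.4 188.4] z 0.0579 rect [ 494.8 -348.8] [ 19.  178.3] 88.71
board 1055 c px [258.3 162.8] z 0.0306 rect [610.6 109.4] [124.3 142.2] 85.13
cap 156 c px [303.8 111. ] z 0.0858 rect [775.2 -58.9] [47.1 51. ] 3.24
rail 335 c px [280.6 189.7] z 0.0156 rect [506.4  28. ] [266.2  19.9] 86.12
rail 336 c px [281.6 207.2] z 0.0157 rect [443.2  32.2] [267.3  19.4] 85.89
stop 67 c px [241.  196.8] z 0.0301 rect [482.8 171.6] [11.3 76.2] 85.84
```

View pics/scene_a.png

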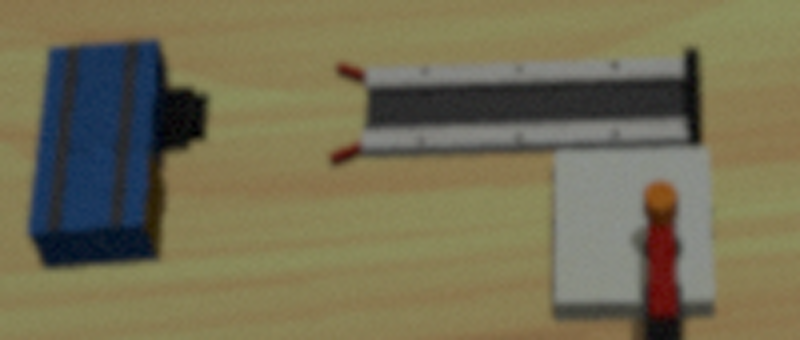

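View pics/top_a.png

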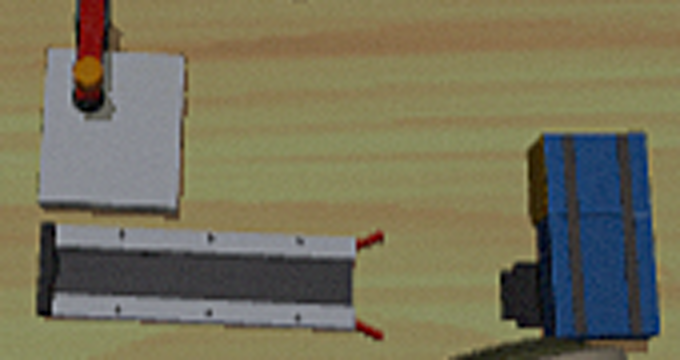

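```bash
cat >> h.py <<'E'
def blob(n,s,z):
    """centroid, long-axis angle and extents of the largest blob of mask s, taken to lie at height z"""
    k,L,st,c=cv2.connectedComponentsWithStats(s.astype(np.uint8)); i=1+np.argmax(st[1:,4])
    v,u=np.nonzero(L==i); Q=onplane(n,np.c_[u,v],z)[:,:2]*1000
    m=Q.mean(0); w,V=np.linalg.eigh(np.cov((Q-m).T)); a=np.degrees(np.arctan2(V[1,1],V[0,1]))
    return m,(a+90)%180-90,np.sqrt(12*w[::-1])
def fence(n,shot=None):
    p,d=shot if shot else capture(n); X=cloud(n,d); p=p.astype(int)
    s=(X[...,2]>.046)&(X[...,2]<.07)&(X[...,0]>.38)&(X[...,0]<.64)&(X[...,1]>-.40)&(X[...,1]<.1)
    s&=(p[...,2]>=p[...,0]-8)
    s=cv2.morphologyEx(s.astype(np.uint8),cv2.MORPH_CLOSE,np.ones((3,3)))
    m,a,e=blob(n,s,.058); t=np.radians(a); o=m-45*np.array([np.cos(t),np.sin(t)])
    return o,a,e       # fence origin (mm), yaw (deg), extents
E
python3 - <<'E'
from h import *
for n in("scene","top"):
    z=np.load(f"pics/{n}0.npz"); p,d=z["p"].astype(int),z["d"]; X=cloud(n,d); r,g,b=p[...,0],p[...,1],p[...,2]
    print(n,"fence",fence(n,(p,d)))
    w=(r>75)&(abs(r-b)<45)&(b>65)&(X[...,2]>.009)&(X[...,2]<.021)&(X[...,1]>-.15)&(X[...,1]<.18)
    A=blob(n,w&(X[...,0]>.41)&(X[...,0]<.472),.015);B=blob(n,w&(X[...,0]>.475)&(X[...,0]<.535),.015)
    print("rails",A,B,"mid",(A[0]+B[0])/2,"angle across",np.degrees(np.arctan2(*(B[0]-A[0])[::-1])))
    # board: outline via near-edge pixels
    s=((r>75)&(abs(r-b)<45)&(b>65)&(X[...,2]>.022)&(X[...,2]<.037)&(X[...,0]>.52)&(X[...,0]<.7)&(X[...,1]>0)&(X[...,1]<.2))
    v,u=np.nonzero(s); Q=onplane(n,np.c_[u,v],.03)*1000
    E=[]
    for key in np.unique(v if n=="scene" else v):
        q=Q[v==key]; 
        if len(q)>15: E.append(q[np.argmin(q[:,1])])
    E=np.array(E); 
    f=np.polyfit(E[3:-3,0],E[3:-3,1],1); print("edge yaw",np.degrees(np.arctan(f[0])),"y at x=600 (centre of edge px)",np.polyval(f,600),"x range",Q[:,0].min(),Q[:,0].max(),"pix mm",abs(onplane(n,[200,200],.03)-onplane(n,[201,200],.03)).max()*1000)
    m=s; print("board blob",blob(n,s,.03))
E
```

```text
scene fence (array([ 458.52264917, -310.05452578]), np.float64(-1.0648144628079308), array([185.1176509 ,  91.91069313]))
rails (array([443.08491801,  32.92369916]), np.float64(86.03402879078763), array([267.79559843,  19.65984799])) (array([507.41984092,  30.70457042]), np.float64(85.86173231710677), array([270.65313252,  22.23932218])) mid [475.25237947  31.81413479] angle across -1.9755416656286862
edge yaw -4.02179029233535 y at x=600 (centre of edge px) 50.724418052149446 x range 527.6557678678978 688.3600406835078 pix mm 3.267111143755441
board blob (array([609.2104007, 106.6146964]), np.float64(-17.68314825955423), array([147.82952193, 130.76565383]))
top fence (array([ 448.72912546, -309.96138775]), np.float64(-1.78701705154117), array([180.50453025,  92.23391239]))
rails (array([442.80025751,  30.18649622]), np.float64(85.99788671670376), array([270.97517556,  20.63766858])) (array([505.90331755,  28.28022561]), np.float64(85.93085279834364), array([270.39468871,  20.0898533 ])) mid [474.35178753  29.23336091] angle across -1.7303131450966762
edge yaw -4.730945488695174 y at x=600 (centre of edge px) 49.487941892845946 x range 524.0853886463536 683.6477603040595 pix mm 3.53751308806155
board blob (array([604.66948853, 107.4468767 ]), np.float64(-22.489876733579592), array([142.88157853, 126.13327892]))
```

Estimates: the mouth is at (465,-104) mm with track yaw -4.05°, and the fence origin is at about (450,-310) with yaw of about -1.6°. I'll push the rear face with both open fingers, with the tool aligned to the track. I'll stop short of the mouth to look again.

```bash
cat >> h.py <<'E'
MO=np.array([465.3,-104.1]); TY=-4.05
t_=np.radians(TY); XD=np.array([np.cos(t_),np.sin(t_)]); YD=np.array([-np.sin(t_),np.cos(t_)])
def pose(s,l,z,dyaw=0):   # track coords (mm) -> TCP position, orientation
    return [*((MO+s*YD+l*XD)/1000),z],[np.pi,0,np.pi/2+np.radians(TY+dyaw)]
def track(P): return np.array([(P-MO)@YD,(P-MO)@XD])   # (s,l)
def F():
    f=np.mean([state()["force"] for _ in range(1)],0); return np.array([f[:2]@YD,f[:2]@XD,f[2]])
def step(s,l,z=.027,dyaw=0,feed=.05):
    p,o=pose(s,l,z,dyaw); movel(p,o,feed); st=state(); f=F()
    print("t%.1f s%.0f l%.0f F along %.1f lat %.1f z %.1f Mz %.2f"%(st["time"],*track(np.array(st["eef_pos"][:2])*1000),*f,st["torque"][2])); return f
E
python3 - <<'E'
from h import *
movep(*pose(-290,65,.14)); print(state()["joint_pos"].round(2),F())
step(-290,65,feed=.15)
for s in range(-265,-129,15):
    f=step(s,65)
    if abs(f[0])>12: break
for n in("scene","top"):
    p,d=capture(n); print(n,fence(n,(p,d)),track(fence(n,(p,d))[0]))
    np.savez(f"pics/{n}1.npz",p=p,d=d)
    v0,u0=(150,70) if n=="scene" else (130,230)
    cv2.imwrite(f"pics/{n}1.png",cv2.resize(p[v0:v0+100,u0:u0+180,::-1],None,fx=4,fy=4,interpolation=cv2.INTER_CUBIC))
E
```

```text
[-0.85  0.66  1.22 -0.    1.26 -0.77] [0.16685626 0.25155654 0.45845533]
t2.2 s-291 l65 F along 0.3 lat -0.2 z 0.2 Mz -0.02
t2.9 s-265 l65 F along -0.1 lat 0.2 z -0.0 Mz 0.04
t3.4 s-249 l65 F along -1.1 lat -0.9 z 0.6 Mz -0.00
t3.8 s-234 l65 F along -0.1 lat 0.2 z -0.7 Mz -0.06
t4.2 s-219 l65 F along -0.4 lat 0.6 z -0.7 Mz -0.02
t4.7 s-204 l65 F along 0.9 lat -0.3 z -0.5 Mz 0.03
t5.2 s-189 l65 F along -0.1 lat 0.0 z 0.2 Mz -0.01
t5.6 s-174 l65 F along -0.2 lat -0.1 z 0.0 Mz -0.02
t6.0 s-159 l65 F along -0.2 lat 0.6 z 0.1 Mz -0.03
t6.5 s-144 l65 F along 0.0 lat -0.7 z -0.1 Mz 0.04
t7.0 s-129 l65 F along -0.6 lat -0.5 z -0.4 Mz -0.01
scene (array([ 471.3928778 , -172.38304458]), np.float64(-4.189072823150866), array([184.17977085,  86.6457182 ])) [-67.68220632  10.90028828]
top (array([ 495.9166546 , -150.82093877]), np.float64(-16.99520617276525), array([138.67598755,  57.8233932 ])) [-44.44190504  33.83995767]
```

View pics/scene1.png

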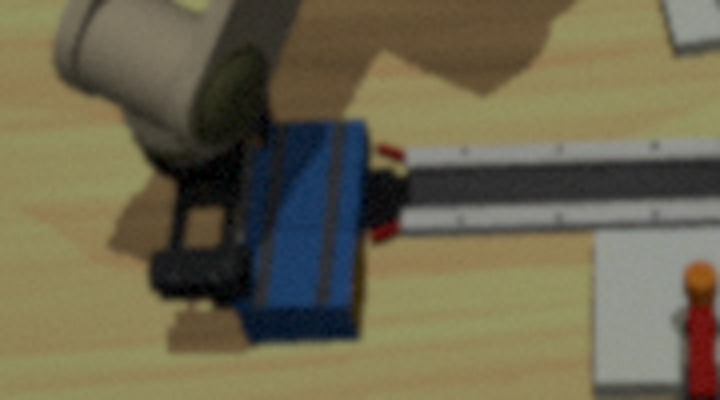

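View pics/top1.png

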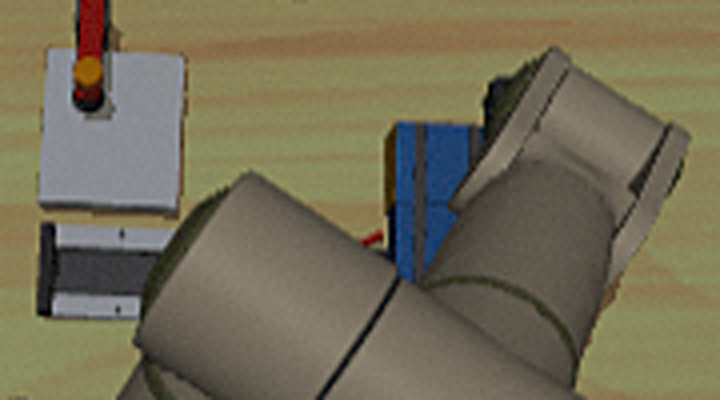

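In the scene crop the nose tip is at about (407,190), between the red lead-ins at (388,152) and (385,232). The fence's front top corners are at (367,122) and (357,308). I'll convert these to track coordinates.

Run:
```python
from h import *
o=lambda P:[track(q) for q in onplane("scene",(np.array(P)+.5)/4-.5+[70,150],P_z)[:,:2]*1000]
P_z=.058; print("fence corners",*o([[367,122],[357,308],[243,304]]))
P_z=.008; print("nose",*o([[407,172],[407,222]]))
P_z=.015; print("rail outer edges",*o([[405,151],[403,236],[560,146],[560,229]]))
```

```text
fence corners [-26.02815325 -38.86517279] [-21.07256665 140.32278223] [-109.83819916  133.53518414]
nose [  1.26618612 -22.29256173] [ 4.25631529 28.3705599 ]
rail outer edges [ -0.47495154 -39.13825255] [ 3.0047903  46.71424913] [130.5251167  -39.58000447] [131.6950206   44.49158565]
```

Run:
```python
from h import *
for s in range(-120,41,8):
    f=step(s,65,feed=.04)
    if max(abs(f[0]),abs(f[1]))>9: print("STOP"); break
p,d=capture("scene"); np.savez("pics/scene2.npz",p=p,d=d)
cv2.imwrite("pics/scene2.png",cv2.resize(p[150:260,110:290,::-1],None,fx=4,fy=4,interpolation=cv2.INTER_CUBIC))
```

```text
t7.5 s-120 l65 F along -0.0 lat -1.3 z -0.8 Mz -0.03
t7.8 s-112 l65 F along -0.9 lat -0.1 z 0.7 Mz -0.01
t8.2 s-104 l65 F along 0.8 lat 0.1 z 0.2 Mz 0.03
t8.5 s-96 l65 F along -1.0 lat 0.4 z -0.4 Mz 0.02
t8.8 s-88 l65 F along -0.4 lat 0.5 z 0.3 Mz -0.03
t9.2 s-80 l65 F along -0.3 lat -0.2 z -0.5 Mz -0.04
t9.6 s-72 l65 F along -0.3 lat -0.5 z -0.2 Mz 0.01
t9.9 s-64 l65 F along 1.0 lat -0.1 z -0.0 Mz 0.04
t10.2 s-55 l65 F along -0.0 lat 0.1 z 1.0 Mz 0.00
t10.6 s-48 l65 F along 0.2 lat -0.2 z 0.0 Mz -0.01
t10.9 s-40 l65 F along -0.6 lat -0.0 z 0.0 Mz -0.04
t11.3 s-32 l65 F along -0.1 lat 0.1 z 0.1 Mz 0.00
t11.7 s-24 l65 F along 0.5 lat 0.2 z 0.2 Mz -0.02
t12.0 s-16 l65 F along -0.2 lat 0.3 z -0.6 Mz 0.05
t12.3 s-8 l65 F along -0.5 lat 0.4 z -0.4 Mz -0.01
t12.7 s0 l65 F along -1.2 lat 0.2 z -0.1 Mz -0.00
t13.1 s8 l65 F along 0.0 lat 0.0 z 0.1 Mz -0.00
t13.4 s16 l65 F along 0.6 lat -0.0 z -0.5 Mz 0.03
t13.8 s24 l65 F along -0.4 lat 0.1 z 0.2 Mz 0.01
t14.1 s32 l65 F along -0.5 lat 0.4 z -0.5 Mz -0.02
t14.4 s40 l65 F along -0.1 lat -0.4 z 0.9 Mz -0.03
```

View pics/scene2.png

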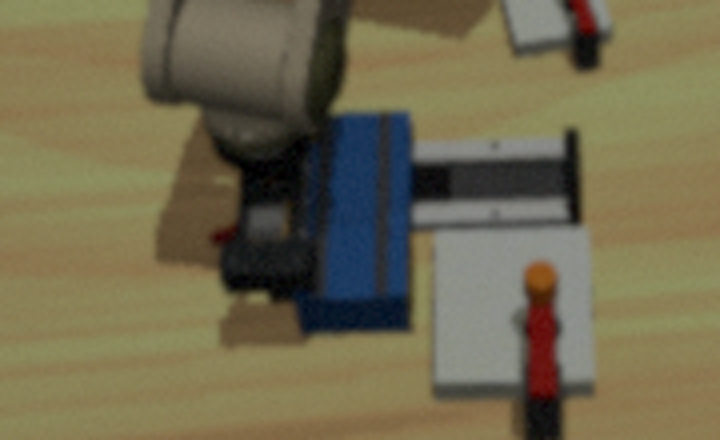

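The runner is in the channel, with the fence front at about (410,200) and the board's near edge at about (433,300), so roughly 20 mm remain. I'll close the gap in fine steps, watching the force.

Run:
```python
from h import *
step(46,65,feed=.03); step(50,65,feed=.03)
s=50; 
while s<75:
    s+=.5 ; p,o=pose(s,65,.027,-.2); movel(p,o,.01); 
    f=np.mean([F() for _ in range(1)],0); st=state()
    if s%2==0 or abs(f[0])>1.5: print("t%.1f cmd %.1f act %.2f F %s Mz %.2f"%(st["time"],s,track(st["eef_pos"][:2]*1000)[0],f.round(1),st["torque"][2]))
    if abs(f[0])>3:
        hold(.1); f2=F(); print("after hold",f2)
        if abs(f2[0])>3: break
p,d=capture("scene"); np.savez("pics/scene3.npz",p=p,d=d)
cv2.imwrite("pics/scene3.png",cv2.resize(p[165:255,150:270,::-1],None,fx=6,fy=6,interpolation=cv2.INTER_CUBIC))
```

```text
t14.8 s46 l65 F along 0.3 lat 0.2 z -0.5 Mz 0.02
t15.1 s50 l65 F along -0.3 lat -0.7 z 0.1 Mz 0.03
t15.6 cmd 51.0 act 50.81 F [-3.6 -1.6  0.7] Mz 0.23
after hold [-4.21922919 -1.8813711   0.15119855]
```

View pics/scene3.png

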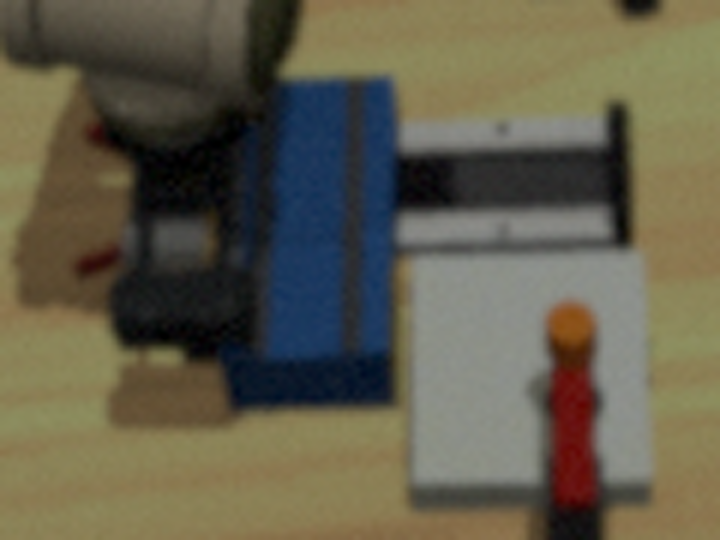

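About 3 native pixels (roughly 8 mm) remain between the fence front at (395,300) and the board edge at (412,370). The 4 N reading was only sliding friction, so I'll go on with a higher threshold.

Run:
```python
from h import *
s=51.
while s<68:
    s+=.5; p,o=pose(s,65,.027,-.2); movel(p,o,.01); f=F(); st=state()
    print("t%.1f cmd %.1f act %.2f F %s Mz %.2f"%(st["time"],s,track(st["eef_pos"][:2]*1000)[0],f.round(1),st["torque"][2]))
    if abs(f[0])>7: hold(.1); print(F()); break
p,d=capture("scene"); np.savez("pics/scene4.npz",p=p,d=d)
cv2.imwrite("pics/scene4.png",cv2.resize(p[165:255,150:270,::-1],None,fx=6,fy=6,interpolation=cv2.INTER_CUBIC))
```

```text
t16.0 cmd 51.5 act 51.52 F [-3.8 -1.3 -0.2] Mz 0.26
t16.3 cmd 52.0 act 52.09 F [-3.9 -0.2  0.2] Mz 0.22
t16.5 cmd 52.5 act 52.58 F [-3.6 -1.6  0.6] Mz 0.17
t16.8 cmd 53.0 act 53.06 F [-3.1 -0.4 -0. ] Mz 0.15
t17.0 cmd 53.5 act 53.54 F [-3.9 -0.8 -0.6] Mz 0.22
t17.3 cmd 54.0 act 54.06 F [-3.2 -1.2  0.7] Mz 0.21
t17.5 cmd 54.5 act 54.54 F [-4.1 -1.4 -1. ] Mz 0.23
t17.8 cmd 55.0 act 55.05 F [-3.4 -1.8 -0.5] Mz 0.22
t18.0 cmd 55.5 act 55.57 F [-4.1 -1.2  0. ] Mz 0.17
t18.3 cmd 56.0 act 56.06 F [-3.3 -1.6 -0.1] Mz 0.25
t18.5 cmd 56.5 act 56.54 F [-3.  -1.4  0.3] Mz 0.20
t18.8 cmd 57.0 act 57.05 F [-3.3 -1.2 -0.7] Mz 0.17
t19.0 cmd 57.5 act 57.53 F [-3.7 -0.7 -0.1] Mz 0.18
t19.3 cmd 58.0 act 58.04 F [-3.4 -1.6 -0.1] Mz 0.23
t19.5 cmd 58.5 act 58.56 F [-3.6 -1.3  0.4] Mz 0.18
t19.8 cmd 59.0 act 59.06 F [-2.5 -1.8 -1.2] Mz 0.13
t20.0 cmd 59.5 act 59.42 F [-3.9 -2.3  0.3] Mz 0.30
t20.3 cmd 60.0 act 59.64 F [-6.5 -3.   0.7] Mz 0.44
t20.5 cmd 60.5 act 59.69 F [-9.6 -4.4  1.2] Mz 0.30
[-9.33864067 -3.93063157  0.49247597]
```

View pics/scene4.png

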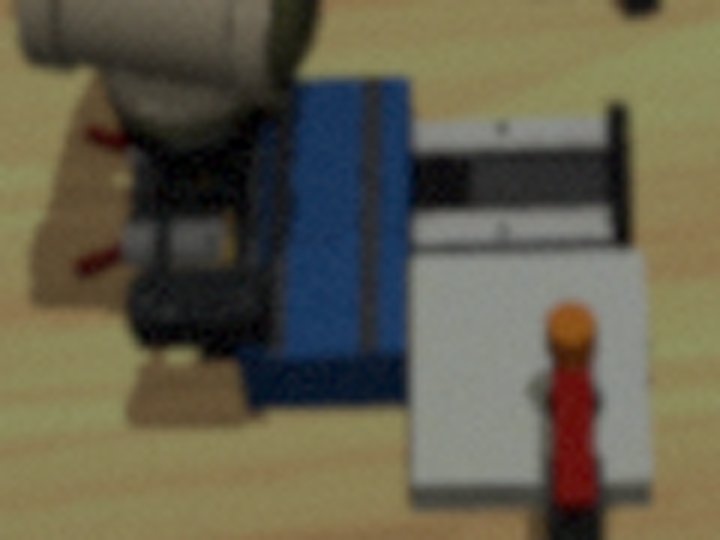

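The fence touched at s ≈ 59.6, but the moment shows the load is mostly on the inner finger. I'll back off, close the fingers, and press gently (at most about 12 N) behind the outer end and then the inner end, so the face settles flush.

Run:
```python
from h import *
p,o=pose(40,65,.027); movel(p,o,.05)
grip(0.0,5); hold(.2); print("bias",F(),state()["opening"])
def press(l,lim):
    s=52.; p,o=pose(40,l,.027,3); movel(p,o,.08); movel(pose(s,l,.027,3)[0],None,.04); print("at l",l,F())
    while s<66:
        s+=.5 if s<57 else .25; movel(pose(s,l,.027,3)[0],None,.01); f=F(); st=state()
        if f[0]<-1.5: print("cmd %.2f act %.2f F %s Mz %.2f"%(s,track(st["eef_pos"][:2]*1000)[0],f.round(1),st["torque"][2]))
        if f[0]<-lim: break
    hold(.3); print("held",F().round(1),track(state()["eef_pos"][:2]*1000))
    movel(pose(40,l,.027,3)[0],None,.04)
press(93,11.5); press(60,11.5); print(state()["time"])
```

```text
bias [-0.53783932 -0.46631908 -1.08187258] 0.0009701407969866356
at l 93 [ 0.42827436  0.08182165 -0.41387225]
cmd 59.00 act 58.79 F [-2.1 -0.4 -0.8] Mz -0.06
cmd 59.25 act 58.91 F [-5.3 -0.2 -0.6] Mz -0.12
cmd 59.50 act 58.92 F [-7.1 -0.9 -0.8] Mz -0.10
cmd 59.75 act 58.94 F [-8.  -1.6 -0.9] Mz -0.08
cmd 60.00 act 58.99 F [-9.3 -1.3 -0. ] Mz -0.08
cmd 60.25 act 59.01 F [-10.7  -1.2  -0.9] Mz -0.15
cmd 60.50 act 59.01 F [-12.   -1.7   0.1] Mz -0.09
held [-12.1  -2.6   0. ] [59.07370062 93.05509575]
at l 60 [0.64164138 0.04841706 0.19658853]
cmd 59.00 act 58.89 F [-1.6 -1.3 -0. ] Mz -0.04
cmd 59.25 act 58.97 F [-4.5 -0.9  0.1] Mz -0.03
cmd 59.50 act 59.02 F [-6.4 -0.5  0.3] Mz -0.07
cmd 59.75 act 59.02 F [-7.4 -0.3 -0.1] Mz -0.07
cmd 60.00 act 59.05 F [-8.8 -1.6  0.1] Mz -0.13
cmd 60.25 act 59.10 F [-10.2  -1.4  -0.6] Mz -0.07
cmd 60.50 act 59.15 F [-11.4  -2.    0.8] Mz -0.15
cmd 60.75 act 59.20 F [-13.4  -2.8   1.2] Mz -0.14
held [-13.3  -2.9   0.6] [59.19760377 59.94690206]
38.875
```

Run:
```python
from h import *
movel(pose(10,60,.027,3)[0],None,.1); movel(pose(0,60,.2,3)[0],None,.2); move_joints([-1.39,.313,1.498,0,1.331,-.223])
im=[]
for n,(v,u) in (("scene",(175,165)),("top",(135,225))):
    p,d=capture(n); z=np.load(f"pics/{n}0.npz"); print(n,fence(n,(p,d)),state()["time"])
    im.append(cv2.resize(p[v:v+85,u:u+112,::-1],None,fx=3.5*1,fy=3.5,interpolation=cv2.INTER_CUBIC))
    # board top shift against start, by left/near half mean position of unoccluded far edge
    X0=cloud(n,z["d"]);df=np.abs(p.astype(int)-z["p"].astype(int)).sum(2)>90
    k,L,st,c=cv2.connectedComponentsWithStats(df.astype(np.uint8)); print([(st[i,4],c[i].round()) for i in range(1,k) if st[i,4]>20])
cv2.imwrite("pics/final.png",np.hstack(im))
```

```text
scene (array([482.2473822 ,  12.32671931]), np.float64(-3.7601562473577133), array([186.16754206,  90.90243004])) 42.1833
[(np.int32(154), array([56., 86.])), (np.int32(48), array([16., 82.])), (np.int32(328), array([38., 92.])), (np.int32(169), array([19., 99.])), (np.int32(360), array([204., 184.])), (np.int32(1907), array([107., 208.])), (np.int32(924), array([203., 217.]))]
top (array([472.36878722,  12.61071575]), np.float64(-4.7367431804503894), array([180.77089229,  89.7478323 ])) 42.2333
[(np.int32(1179), array([287., 183.])), (np.int32(1728), array([377., 190.]))]
```

View pics/final.png

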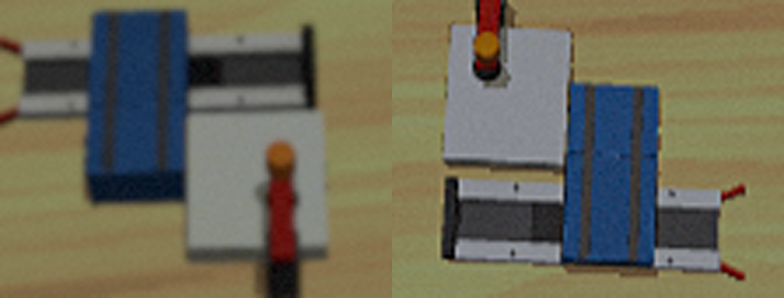

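Both views show the fence riding in the track with its yellow face against the board edge, at (187,150) on the left and (567,120) on the right. Fence and board yaw agree in both views to about 0.3°, and no other object moved.

```bash
python3 -c "
from plant import *
print(job_done())"
```

```text
the job is handed in; nothing more can be done
None
```

The job is handed in: the runner is in the track, the yellow face rests flush on the middle board's near edge as far as the cameras and press forces show, and neither the board nor the bystanders moved in the before-and-after pictures.

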